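# Make up the gem-sieve tower on a jeweller's bench

## Task

Make up the stone-sorting tower on the round wooden stand, working from the bottom up and letting go of each piece before the next: first the white pan, then the green fine sieve, then the red coarse sieve, and last the black lid, each sitting level and fully home in the one below. The blue sieve is not needed today: leave it standing where it is.

Things in the scene. Friction and masses are not known exactly. Their poses are not given: they have to be found in the camera images.
- stand: Round dark wooden stand, fixed: a foot 90 mm across and 3 mm thick with a raised ring on it (outside 62 mm, inside 50 mm across, top 9 mm above the table). The pan's foot goes into the ring and its shoulder rests on the ring; its underside is then 4 mm above the table. Origin: centre of the underside, at table height, z up.
- pan: White pan, plain metal floor without holes. Loose round cup, open on top, 56 mm across, 27 mm high: tapered foot (36 mm across at the underside, 44 mm at 5 mm up), shoulder at 5 mm, 3 mm wall to the rim; mouth 50 mm. The next piece's foot goes in and its shoulder rests on the rim, its underside 22 mm above this one's. About 60 g. Origin: centre of underside, z up. 
- fine_sieve: Green fine sieve, floor with many tiny dark holes. Loose round cup, open on top, 56 mm across, 27 mm high: tapered foot (36 mm across at the underside, 44 mm at 5 mm up), shoulder at 5 mm, 3 mm wall to the rim; mouth 50 mm. The next piece's foot goes in and its shoulder rests on the rim, its underside 22 mm above this one's. About 60 g. Origin: centre of underside, z up. 
- coarse_sieve: Red coarse sieve, floor with a few large dark holes. Loose round cup, open on top, 56 mm across, 27 mm high: tapered foot (36 mm across at the underside, 44 mm at 5 mm up), shoulder at 5 mm, 3 mm wall to the rim; mouth 50 mm. The next piece's foot goes in and its shoulder rests on the rim, its underside 22 mm above this one's. About 60 g. Origin: centre of underside, z up. 
- lid: Loose black disc lid with a brass knob: tapered foot (36 mm across at the underside, 44 mm at 5 mm up), disc 56 mm across from 5 to 10 mm height, upright round knob 20 mm across from 10 to 30 mm height. Its foot goes into a cup's mouth and the disc rests on the rim, its underside 22 mm above the cup's. About 70 g. Origin: centre of underside, z up.
- spare_sieve: Blue spare sieve, medium holes, same shape as the green and red ones: 56 mm across, 27 mm high. Not to be used or moved. Origin: centre of the underside, z up.
Mind the look-alikes: they are no part of the job. What is shaped like the pan but orange is not meant. What is shaped like the fine_sieve but pink is not meant.

How it is judged (in metres and radians):
On the way, in this order (a step that is already met when the one before it is completed fails the run):
1. the white pan sits fully home on the wooden stand, let go (horizontal distance between pan and stand below 0.006 m and z of pan in the frame of stand between 0.0015 and 0.0065 m and angle between pan's own z axis and vertical below 0.07 rad and contact force between the fingers and pan below 0.1 N), for 0.2 s.
2. then the green fine sieve sits fully home on the pan, let go (horizontal distance between fine_sieve and pan below 0.006 m and z of fine_sieve in the frame of pan between 0.0195 and 0.0245 m and angle between fine_sieve's own z axis and vertical below 0.07 rad and contact force between the fingers and fine_sieve below 0.1 N), for 0.2 s.
3. then the red coarse sieve sits fully home on the green one, let go (horizontal distance between coarse_sieve and fine_sieve below 0.006 m and z of coarse_sieve in the frame of fine_sieve between 0.0195 and 0.0245 m and angle between coarse_sieve's own z axis and vertical below 0.07 rad and contact force between the fingers and coarse_sieve below 0.1 N), for 0.2 s.
4. then the lid sits fully home on the red sieve, let go (horizontal distance between lid and coarse_sieve below 0.006 m and z of lid in the frame of coarse_sieve between 0.0195 and 0.0245 m and angle between lid's own z axis and vertical below 0.07 rad and contact force between the fingers and lid below 0.1 N), for 0.2 s.
At the end, for the whole second after the job is handed in: From the bottom up: pan on the stand, fine sieve on the pan, coarse sieve on the fine sieve, lid on the coarse sieve; each centred within 6 mm on the one below, at its seated height within 2.5 mm and upright within 0.07 rad, all at rest; the blue sieve within 15 mm of where it stood (horizontal distance between pan and stand below 0.006 m and z of pan in the frame of stand between 0.0015 and 0.0065 m and angle between each of pan, fine_sieve, coarse_sieve, lid's own z axis and vertical below 0.07 rad and linear speed of each of pan, fine_sieve, coarse_sieve, lid below 0.01 m/s and angular speed of each of pan, fine_sieve, coarse_sieve, lid below 0.1 rad/s and horizontal distance between fine_sieve and pan below 0.006 m and z of fine_sieve in the frame of pan between 0.0195 and 0.0245 m and horizontal distance between coarse_sieve and fine_sieve below 0.006 m and z of coarse_sieve in the frame of fine_sieve between 0.0195 and 0.0245 m and horizontal distance between lid and coarse_sieve below 0.006 m and z of lid in the frame of coarse_sieve between 0.0195 and 0.0245 m and distance of spare_sieve from where it was at the start of the episode below 0.015 m); the robot touches nothing.
It fails at once if the blue sieve is shifted by more than 15 mm or tipped over (distance of spare_sieve from where it was at the start of the episode above 0.015 m or angle between spare_sieve's own z axis and vertical above 0.5 rad).
It also fails if it takes over 112 s, if anything falls off the work surface, if the arm or the gripper's body presses on something with over 40 N, if the wrist force passes 120 N, or if a joint passes its speed limit or range.

## Robot

A 6-joint arm with a two-finger parallel gripper is mounted at the origin on the work surface. World frame = base frame: x ahead of the robot, y to its left, z up, the work surface at z = 0. Lengths are in mm, angles in rad, forces in N, time in s.
With the tool pointing down it reaches from about 350 to 975 mm from the base axis. Payload 7.1 kg.
Tool frame: the origin (TCP) lies between the finger pads; the fingertips stand 14 mm ahead of it and the grasp point (between the pads) lies 5 mm behind it; z points along the fingers, y is the line along which they close (so a half turn about z gives the same grasp; the last joint's range is limited). The gripper opens to 88 mm and grips with 3 to 60 N. Pads are 20 mm wide; open, the fingers measure 115 mm over their backs; the gripper's body (75 mm by 178 mm) begins 61 mm behind the grasp point.
Start: joints at [1.09, 0.423, 1.63, -0, 1.089, -0.019], TCP at [278.443, 559.531, 236.675] pointing down, gripper open.
Joint ranges: [-3, 3], [-0.9, 2.11], [0.09, 2.58], [-1.31, 4.45], [0.11, 2.69], [-2.54, 2.54]. Speed limits (rad/s): [2.39, 2.39, 3.01, 3.14, 3.14, 3.14].

## Interface

Orientations are given as a rotation vector (axis times angle).
In Python, from workcell import ctrl gives the robot as it stands. The module is installed in compiled form; this text tells all that it offers.
- The arm moves only by the tool servo_tool, never from a script. Its argument "plan" is a list of rows, each a list of 3 entries, a list of its own where there are three numbers: the closure, from 0 (fully open) to 1 (shut), then the shift along the world's x, y, z in mm, then the turn about the world's z in degrees. In form: [[hand, [x, y, z], yaw], ...]. A call has 1 to 10 rows; each row is the pose to reach, as a shift and turn from the pose commanded when the call began; what a row does not reach only later rows make up. A row lasts 1/12 s, in which the tool goes at most 41.7 mm and 7.16 degrees, less where a joint would pass 70% of its speed; a pose out of reach is approached as far as the arm can. A call with a gripper value outside its range is refused whole. The fingers move at their own pace and stop on an object; the grip force is fixed at half the most. Time passes only in rows, so rows that repeat a pose let the fingers close. It gives the time, the measured TCP pose, the force, the opening and the grip force at its end, in the units of the state.
- ctrl.get_obs(): the state, without advancing time (a new reading comes with each control period).
- ctrl.get_image(name): name is "scene" or "top" or "wrist"; returns the picture (384x512x3 uint8, blue, green, red); there is no depth.
- ctrl.camera_info(name): a dict with "fovy" (degrees; the focal length in pixels is half the picture's height over the tangent of half this angle, whatever the lens; pixels are square), "cx", "cy" (the principal point, pixels), "k1" (the pictures are not rectified: a ray, as slopes to the right and down, at radius r is drawn at 1 + k1 r^2 times it, then the intrinsics apply), "rvec" (rotation vector, rad) and "tvec" (3), from world to camera coordinates, as OpenCV has them; the wrist camera has in their place "T_tool_cam" (4x4, takes a point from camera to tool coordinates, whose origin is the TCP and whose axes are the flange's). Camera axes: x right, y down, z forward; pixel columns grow to the right and rows downward; lengths in mm; the calibration is good to about 2 mm. A picture is of the moment at which its call begins: read the wrist's pose just before it. camera_info takes no time and is no camera call.
- ctrl.close_job(): hands the job in; it is judged then, once.
The state is a dict: "t": time; "qpos": joint angles; "qvel": joint speeds; "joint_torque": joint torques, N m; "ee_pos": TCP position; "orientation": TCP orientation; "ft_force": force on the tool from outside, world axes, zero at the start; "moment": the same for the moment, N m; "width": finger opening in mm; "grasp_force": force on a finger pad.
Only numpy, scipy, OpenCV 4.12 (cv2) and the standard library are available. Lean on these libraries where they do the work, as an engineer would, in place of code of your own. Each camera call takes 0.05 s, during which the arm holds its last target. There are 200 camera calls.

## Working session

There is one attempt and no reset: what is moved stays moved. The work goes in short steps, Python scripts to look and compute and a tool call to move; the robot and the scene stay as the last step left them, time stands still between calls to the robot, and variables do not carry over. Pictures are saved under pics/ and viewed, at most 14 in all, crops included, and the job is handed in when it is done.

Besides the shell and the picture viewer there is one more tool, called after "Emit:" by a JSON object that holds its "method" and its "body". servo_tool: Moves the arm, as the interface text tells. Its arguments: {"type":"object","properties":{"plan":{"type":"array"}},"required":["plan"]}

```bash
mkdir -p pics
python3 - <<'E'
from workcell import ctrl
import cv2
for n in ("scene","top"):
    cv2.imwrite(f"pics/{n}0.png",ctrl.get_image(n)); print(n,ctrl.camera_info(n))
print(ctrl.camera_info("wrist")); print(ctrl.get_obs())
E
```

```text
scene {'fovy': 49.450634546457394, 'cx': 258.9758015339052, 'cy': 179.88647002503822, 'k1': 0.02770409181180034, 'rvec': array([ 2.39264413,  0.83913456, -0.27201427]), 'tvec': array([-373.67891739, -200.59491773, 1283.11611749])}
top {'fovy': 46.21699609969272, 'cx': 256.78089578843617, 'cy': 183.10530095444673, 'k1': -0.05676392247349605, 'rvec': array([ 2.18042581, -2.20498857,  0.05393686]), 'tvec': array([1.16806447e+00, 4.65396058e+02, 1.23273458e+03])}
{'fovy': 58.842708058524714, 'cx': 257.72273065980244, 'cy': 192.32023034936068, 'k1': -0.0952396326957695, 'T_tool_cam': array([[ 1.08470977e-04, -9.66601884e-01, -2.56282628e-01,
         7.03949115e+01],
       [ 9.99999990e-01,  1.27260689e-04, -5.67320791e-05,
         5.52718228e-01],
       [ 8.74520386e-05, -2.56282620e-01,  9.66601889e-01,
        -1.48256086e+02],
       [ 0.00000000e+00,  0.00000000e+00,  0.00000000e+00,
         1.00000000e+00]])}
{'t': 0.1, 'qpos': array([ 1.09001022e+00,  4.23774738e-01,  1.63059141e+00, -2.39266084e-05,
        1.08861523e+00, -1.89899137e-02]), 'qvel': array([-8.09505431e-05, -3.99475659e-04, -1.98022061e-03,  1.75954644e-05,
       -5.56124066e-04, -1.16049028e-03]), 'joint_torque': array([-6.58005456e-05, -5.45609093e+01, -2.74327219e+01,  6.44367887e-02,
        1.87160930e-02, -5.21100560e-06]), 'ee_pos': array([278.22818629, 559.11977169, 235.98169002]), 'orientation': array([-7.18868333e-01, -3.05790770e+00,  2.12166506e-03]), 'ft_force': array([ 0.25940094, -0.53336237,  0.57718984]), 'moment': array([ 0.01648175,  0.01518759, -0.01389385]), 'grasp_force': 0.0, 'width': 87.97918745274619}
```

View pics/top0.png

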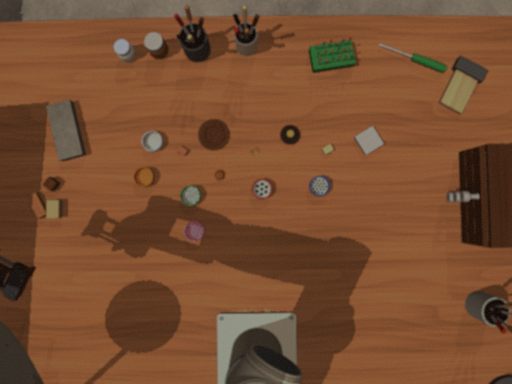

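View pics/scene0.png

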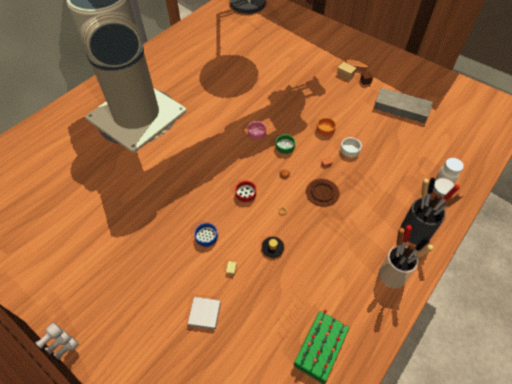

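Top view candidates:
- Pan: white cup (152,141). Not the orange cup (145,176) or the white bottles (124,48) and (155,42).
- Fine sieve: green (191,196). Not the pink one (195,231).
- Coarse sieve: red (262,189). Not the blue spare (320,186).
- Lid: black with a brass knob (290,134).
- Stand: brown (213,134).

I'll measure these in both views and check one close crop.

```bash
cat > h.py <<'E'
import numpy as np, cv2
from scipy.spatial.transform import Rotation as R
from workcell import ctrl
def cam(n, obs=None):
    c=ctrl.camera_info(n); f=192/np.tan(np.radians(c["fovy"]/2))
    if n=="wrist":
        T=np.eye(4); T[:3,:3]=R.from_rotvec(obs["orientation"]).as_matrix(); T[:3,3]=obs["ee_pos"]
        T=T@c["T_tool_cam"]; return c,f,T[:3,:3],T[:3,3]
    M=R.from_rotvec(c["rvec"]).as_matrix(); return c,f,M.T,-M.T@c["tvec"]
def ray(C,uv):
    c,f,Rm,o=C; d=np.array([(uv[0]-c["cx"])/f,(uv[1]-c["cy"])/f]); s=d.copy()
    for _ in range(10): s=d/(1+c["k1"]*(s@s))
    return Rm@np.r_[s,1]
def onz(C,uv,z):
    d=ray(C,uv); o=C[3]; return (o+d*(z-o[2])/d[2])[:2]
def proj(C,p):
    c,f,Rm,o=C; q=Rm.T@(np.asarray(p,float)-o); s=q[:2]/q[2]; s=s*(1+c["k1"]*(s@s)); return s*f+[c["cx"],c["cy"]]
def mask(im,kind):
    h,s,v=[x.astype(int) for x in cv2.split(cv2.cvtColor(im,cv2.COLOR_BGR2HSV))]
    m={"white":(s<70)&(v>70),"green":(h>45)&(h<95)&(s>50),"red":((h<4)|(h>172))&(s>150)&(v>60),
       "blue":(h>100)&(h<135)&(s>80),"black":(v<45),"brown":(v<95)&(h<15)}[kind]
    return m.astype(np.uint8)*255
def blob(im,kind,uv,r):
    m=mask(im,kind); w=np.zeros_like(m); cv2.circle(w,tuple(int(round(x)) for x in uv),r,255,-1); m&=w
    cs,_=cv2.findContours(m,cv2.RETR_EXTERNAL,cv2.CHAIN_APPROX_NONE)
    pts=np.vstack([k for k in cs if len(k)>=6]); hull=cv2.convexHull(pts)
    return hull[:,0,:].astype(float)
def circ(C,hull,z):
    "outline points cast on plane z -> circle centre, radius"
    P=np.array([onz(C,p,z) for p in hull]); (c,r)=cv2.minEnclosingCircle(P.astype(np.float32)); return np.array(c),r
E
python3 - <<'E'
from h import *
t=cv2.imread("pics/top0.png"); s=cv2.imread("pics/scene0.png")
U={"pan":("white",(152,141),(350,148),27),"fine":("green",(191,196),(285,144),27),"coarse":("red",(262,189),(246,191),27),
"spare":("blue",(320,186),(206,235),27),"lid":("black",(290,134),(273,247),10),"stand":("brown",(213,134),(322,192),3)}
Ct,Cs=cam("top"),cam("scene")
for k,(col,a,b,z) in U.items():
    print(k,end=" ")
    for C,im,uv in((Ct,t,a),(Cs,s,b)):
        h=blob(im,col,uv,19)
        c,r=circ(C,h,z); print(c.round(1),round(r,1),"eye",onz(C,uv,z).round(1),end=" | ")
    print()
cv2.imwrite("pics/crop.png",cv2.resize(t[110:250,125:345],None,fx=3.6,fy=3.6,interpolation=cv2.INTER_CUBIC))
E
```

```text
pan [585.1 283.9] 29.3 eye [584.3 283.9] | [585.  275.7] 34.5 eye [588.9 269.9] | 
fine [431.2 168. ] 22.5 eye [431.3 176.2] | [435.7 169.4] 33.6 eye [438.  168.3] | 
coarse Traceback (most recent call last):
  File "<stdin>", line 9, in <module>
  File "h.py", line 26, in blob
    pts=np.vstack([k for k in cs if len(k)>=6]); hull=cv2.convexHull(pts)
    return _nx.concatenate(arrs, 0, dtype=dtype, casting=casting)
           ~~~~~~~~~~~~~~~^^^^^^^^^^^^^^^^^^^^^^^^^^^^^^^^^^^^^^^
ValueError: need at least one array to concatenate
```

Run:
```python
from h import *
t=cv2.imread("pics/top0.png")
Ct,Cs=cam("top"),cam("scene")
for k,a,b,z in [("pan",(152.5,141),(350,147),27),("fine",(191,196),(285,143),27),("coarse",(262,189),(246,190),27),("spare",(320,186),(206,233),27),("lid",(290,134),(273,247),10),("stand",(213.5,134),(322,192),4),("orange",(145,176),(327,126),27)]:
    print(k,onz(Ct,a,z).round(),onz(Cs,b,z).round(),t[a[1],int(a[0])])
cv2.imwrite("pics/crop.png",cv2.resize(t[110:250,125:345],None,fx=3.6,fy=3.6,interpolation=cv2.INTER_CUBIC))
hs=cv2.cvtColor(t,cv2.COLOR_BGR2HSV); print(hs[189,250:275].tolist())
```

```text
pan [584. 282.] [587. 273.] [137 149 147]
fine [431. 176.] [436. 171.] [117 125 123]
coarse [448. -18.] [453. -22.] [74 81 82]
spare [ 455. -177.] [ 458. -180.] [108 119 120]
lid [602. -98.] [ 603. -101.] [ 58 117 146]
stand [605. 116.] [604. 111.] [28 45 75]
orange [488. 303.] [492. 300.] [ 40  96 143]
[[11, 167, 133], [9, 175, 125], [6, 153, 112], [7, 83, 107], [14, 47, 104], [20, 37, 104], [27, 26, 109], [33, 24, 119], [33, 20, 129], [39, 19, 132], [37, 21, 110], [19, 36, 77], [26, 25, 82], [30, 17, 118], [36, 19, 134], [33, 22, 130], [28, 24, 127], [32, 24, 138], [36, 28, 146], [22, 34, 144], [10, 69, 125], [5, 132, 110], [8, 180, 95], [11, 171, 85], [10, 150, 85]]
```

View pics/crop.png

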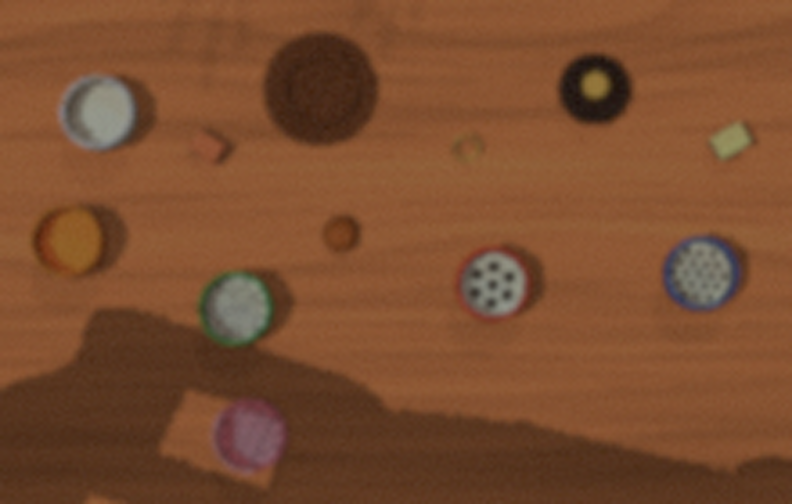

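The crop confirms the choice: white holeless pan at (100,112), green with tiny holes at (237,308), red with large holes at (494,283), lid at (596,88) and stand at (321,88). I'll move to hover over the pan.

Emit:
{"method": "servo_tool", "body": {"plan": [[0.15, [306, -280, -87], 0], [0.15, [306, -280, -87], 0], [0.15, [306, -280, -87], 0], [0.15, [306, -280, -87], 0], [0.15, [306, -280, -87], 0], [0.15, [306, -280, -87], 0], [0.15, [306, -280, -87], 0], [0.15, [306, -280, -87], 0], [0.15, [306, -280, -87], 0], [0.15, [306, -280, -87], 0]]}}

```text
t: 0.93
ee_pos: [580.3, 282.5, 150.4]
orientation: [-0.719, -3.058, 0.001]
ft_force: [0.4, 0.3, -0.0]
width: 74.5
grasp_force: 0.0
```

Emit:
{"method": "servo_tool", "body": {"plan": [[0.15, [0, 0, 0], 0], [0.15, [0, 0, 0], 0], [0.15, [0, 0, 0], 0]]}}

```text
t: 1.18
ee_pos: [578.8, 284.1, 150.7]
orientation: [-0.72, -3.057, 0.001]
ft_force: [-0.3, 0.3, 0.4]
width: 74.4
grasp_force: 0.0
```

Run:
```python
from h import *
o=ctrl.get_obs(); im=ctrl.get_image("wrist"); cv2.imwrite("pics/w1.png",im)
C=cam("wrist",o); print(o["t"],o["ee_pos"],o["orientation"],o["width"])
for n,p in [("pan",(584,282,27)),("stand",(605,114,3)),("orange",(490,302,27))]: print(n,proj(C,p).round())
```

```text
1.1833 [578.77777049 284.1199084  150.69843328] [-7.20149672e-01 -3.05674764e+00  7.37431839e-04] 74.37714412214929
pan [258. 197.]
stand [116. 281.]
orange [226.  80.]
```

View pics/w1.png

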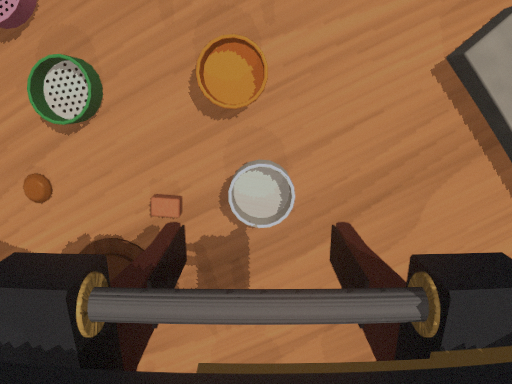

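The wrist view shows the white pan at about (262,195), radius 33. Orange is at (231,72), green at (62,90) and a chip at (166,206). I'll measure the pan.

```bash
cat >> h.py <<'E'
def hough(im,uv,win,rmin,rmax,p2=12):
    g=cv2.medianBlur(cv2.cvtColor(im,cv2.COLOR_BGR2GRAY),3); x,y=[max(0,int(v-win)) for v in uv]
    c=cv2.HoughCircles(g[y:y+2*win,x:x+2*win],cv2.HOUGH_GRADIENT,1,8,param1=80,param2=p2,minRadius=rmin,maxRadius=rmax)
    return [] if c is None else [(a+x,b+y,r) for a,b,r in c[0][:4]]
E
python3 - <<'E'
from h import *
o=ctrl.get_obs(); im=cv2.imread("pics/w1.png"); C=cam("wrist",o)
for uv in [(262,195),(64,90)]:
    for c in hough(im,uv,48,24,38): print(np.round(c,1),onz(C,c[:2],27).round(1))
h=blob(im,"white",(262,195),45); print(h.min(0),h.max(0),circ(C,h,27))
h=blob(im,"green",(64,90),50); print(h.min(0),h.max(0),circ(C,h,27))
E
```

```text
[260.5 195.5  32.7] [583.7 285.4]
[249.5 196.5  30.8] [580.4 276.8]
[264.5 187.5  31.9] [579.  291.3]
[64.5 91.5 37.4] [436.9 183.3]
[74.5 88.5 31.4] [439.  192.1]
[55.5 85.5 28.6] [429.2 179.1]
[71.5 98.5 36.3] [444.4 185.6]
[228. 160.] [294. 227.] (array([583.11376953, 286.37390137]), 29.09221076965332)
[27. 54.] [101. 123.] (array([434.6968689 , 183.55107117]), 31.906963348388672)
```

Emit:
{"method": "servo_tool", "body": {"plan": [[0.15, [4.5, 2, -35], 0], [0.15, [4.5, 2, -70], 0], [0.15, [4.5, 2, -100], 0], [0.15, [4.5, 2, -120], 0], [0.15, [4.5, 2, -129], 0], [0.15, [4.5, 2, -129], 0], [0.6, [4.5, 2, -129], 0], [0.6, [4.5, 2, -129], 0], [0.6, [4.5, 2, -129], 0], [0.6, [4.5, 2, -129], 0]]}}

```text
t: 2.07
ee_pos: [584.7, 286.9, 24.0]
orientation: [0.719, 3.056, 0.003]
ft_force: [-0.5, 0.6, 4.8]
width: 55.6
grasp_force: 30.0
```

Emit:
{"method": "servo_tool", "body": {"plan": [[0.6, [0, 0, 0], 0], [0.6, [0, 0, 0], 0], [0.6, [0, 0, 10], 0], [0.6, [0, 0, 40], 0], [0.6, [0, 0, 80], 0], [0.6, [0, 0, 110], 0], [0.6, [0, 0, 128], 0], [0.6, [0, 0, 128], 0], [0.6, [0, 0, 128], 0]]}}

```text
t: 2.82
ee_pos: [584.4, 286.4, 151.7]
orientation: [0.719, 3.056, 0.003]
ft_force: [-0.4, -1.1, -2.2]
width: 55.7
grasp_force: 30.0
```

Emit:
{"method": "servo_tool", "body": {"plan": [[0.6, [75, -200, 0], 0], [0.6, [75, -200, 0], 0], [0.6, [75, -200, 0], 0], [0.6, [75, -200, 0], 0], [0.6, [75, -200, 0], 0], [0.6, [75, -200, 0], 0], [0.6, [75, -200, 0], 0], [0.6, [75, -200, 0], 0]]}}

```text
t: 3.48
ee_pos: [657.6, 86.0, 148.4]
orientation: [-0.72, -3.055, 0.001]
ft_force: [-0.8, 0.7, -0.3]
width: 55.5
grasp_force: 30.0
```

Run:
```python
from h import *
o=ctrl.get_obs(); im=ctrl.get_image("wrist"); cv2.imwrite("pics/w2.png",im)
C=cam("wrist",o); print(o["t"],o["ee_pos"],o["orientation"],o["width"])
print(proj(C,(605,114,3)).round())
for i in range(4): ctrl.get_image("top"); print(ctrl.get_obs()["ee_pos"])
```

```text
3.4833 [657.61457499  86.00150302 148.36198077] [-7.20485597e-01 -3.05471592e+00  1.08598610e-03] 55.515921793900894
[259. 116.]
[657.68449526  87.53972775 149.05907322]
[657.87278203  87.76936589 149.42135649]
[658.05001927  87.86833979 149.68268168]
[658.19038272  87.76880259 149.86913727]
```

View pics/w2.png

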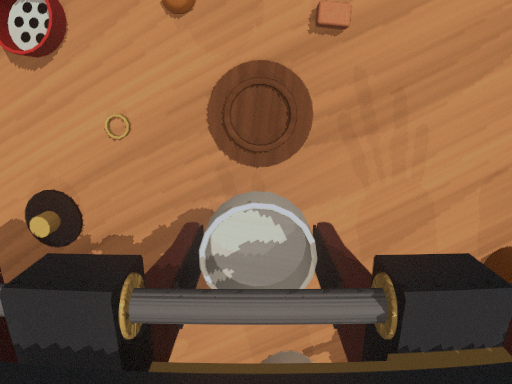

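The stand shows at (260,113), with the held pan centred between the fingers at (258,250). The lid is at (54,218) and the red sieve at (28,22). I'll measure the settled stand.

Run:
```python
from h import *
o=ctrl.get_obs(); im=ctrl.get_image("wrist"); cv2.imwrite("pics/w3.png",im)
C=cam("wrist",o); print(o["t"],o["ee_pos"],o["orientation"])
for c in hough(im,(260,113),62,48,57): print("foot",np.round(c,1),onz(C,c[:2],3).round(1))
for c in hough(im,(260,113),62,34,41): print("ring",np.round(c,1),onz(C,c[:2],9).round(1))
h=blob(im,"brown",(260,113),56); print(h.min(0),h.max(0),circ(C,h,3))
t=ctrl.get_image("top"); print(onz(cam("top"),hough(t,(213,134),25,14,19)[0][:2],3))
# held pan rim, at tool z = 22-27-... rim 5mm behind TCP
for c in hough(im,(258,258),75,52,66): print("held",np.round(c,1),(onz(C,c[:2],o["ee_pos"][2]+5)-o["ee_pos"][:2]).round(1))
```

```text
3.7333 [658.19038272  87.76880259 149.86913727] [-7.15842254e-01 -3.05833192e+00  1.61711883e-04]
foot [257.5 113.5  52.9] [603.2 115.3]
ring [258.5 118.5  35.5] [607.1 114.3]
ring [250.5 110.5  38.1] [598.3 111.3]
[219.  77.] [294. 153.] (array([604.57928467, 113.87002563]), 32.7957649230957)Traceback (most recent call last):
  File "<stdin>", line 7, in <module>
IndexError: list index out of range
```

Emit:
{"method": "servo_tool", "body": {"plan": [[0.6, [-53.5, 26.5, 0], 0], [0.6, [-53.5, 26.5, 0], 0], [0.6, [-53.5, 26.5, -40], 0], [0.6, [-53.5, 26.5, -80], 0], [0.6, [-53.5, 26.5, -105], 0], [0.6, [-53.5, 26.5, -105], 0], [0.6, [-53.5, 26.5, -105], 0], [0.6, [-53.5, 26.5, -105], 0], [0.6, [-53.5, 26.5, -105], 0], [0.6, [-53.5, 26.5, -105], 0]]}}

```text
t: 4.67
ee_pos: [606.8, 113.0, 47.2]
orientation: [0.718, 3.055, 0.002]
ft_force: [-0.6, 0.3, -0.5]
width: 55.7
grasp_force: 30.0
```

Emit:
{"method": "servo_tool", "body": {"plan": [[0.6, [0, 0, -5], 0], [0.6, [0, 0, -10], 0], [0.6, [0, 0, -14], 0], [0.6, [0, 0, -17], 0], [0.6, [0, 0, -17], 0], [0.6, [0, 0, -17], 0], [0.6, [0, 0, -17], 0]]}}

```text
t: 5.25
ee_pos: [605.0, 112.7, 28.0]
orientation: [-0.719, -3.058, 0.0]
ft_force: [-1.3, -0.7, 2.0]
width: 55.3
grasp_force: 30.0
```

Emit:
{"method": "servo_tool", "body": {"plan": [[0.6, [0, 0, -1], 0], [0.6, [0, 0, -1.5], 0], [0.6, [0, 0, -2], 0], [0.6, [0, 0, -2], 0], [0.6, [0, 0, -2], 0]]}}

```text
t: 5.67
ee_pos: [605.1, 112.7, 27.8]
orientation: [-0.719, -3.058, 0.0]
ft_force: [-7.6, -1.6, 20.2]
width: 55.7
grasp_force: 30.0
```

Emit:
{"method": "servo_tool", "body": {"plan": [[0.6, [0, 0, 1], 0], [0.15, [0, 0, 2], 0], [0.15, [0, 0, 2], 0], [0.15, [0, 0, 2], 0], [0.15, [0, 0, 2], 0], [0.15, [0, 0, 30], 0], [0.15, [0, 0, 70], 0], [0.15, [36, -18, 110], 0], [0.15, [54, -27, 124], 0], [0.15, [54, -27, 124], 0]]}}

```text
t: 6.5
ee_pos: [667.1, 84.3, 156.7]
orientation: [0.718, 3.045, 0.006]
ft_force: [0.1, 0.2, 1.9]
width: 75.1
grasp_force: 0.0
```

Emit:
{"method": "servo_tool", "body": {"plan": [[0.15, [0, 0, 0], 0], [0.15, [0, 0, 0], 0], [0.15, [0, 0, 0], 0], [0.15, [0, 0, 0], 0]]}}

```text
t: 6.83
ee_pos: [657.5, 86.1, 148.4]
orientation: [-0.717, -3.055, 0.002]
ft_force: [-0.4, -0.7, 0.1]
width: 74.6
grasp_force: 0.0
```

Run:
```python
from h import *
o=ctrl.get_obs(); im=ctrl.get_image("wrist"); cv2.imwrite("pics/w4.png",im)
C=cam("wrist",o); print(o["t"],o["ee_pos"],o["orientation"])
for c in hough(im,(260,113),62,29,36): print("pan",np.round(c,1),onz(C,c[:2],31).round(1))
for c in hough(im,(260,113),62,48,57): print("foot",np.round(c,1),onz(C,c[:2],3).round(1))
cv2.imwrite("pics/w4c.png",cv2.resize(im[40:190,180:340],None,fx=3,fy=3))
```

```text
6.8333 [657.52454831  86.07792142 148.39384241] [-7.17311390e-01 -3.05522892e+00  1.75038015e-03]
pan [258.5 119.5  32.1] [605.9 112.7]
pan [245.5 128.5  33.2] [607.6 100.7]
foot [259.5 112.5  52.8] [602.2 115.6]
foot [276.5 127.5  49.8] [619.9 123. ]
foot [269.5 103.5  50.8] [599.2 126.4]
```

View pics/w4c.png

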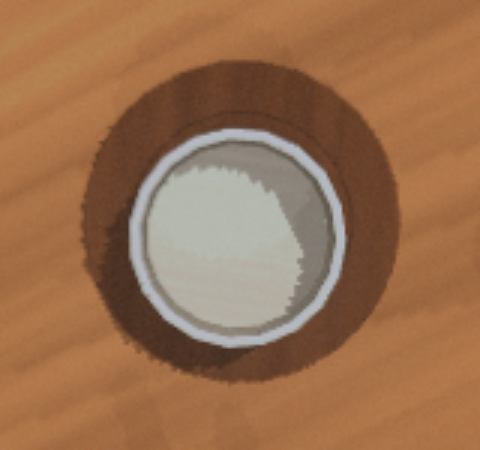

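The pan looks seated: its rim is round and level, at crop (237,238) inside the stand ring. Pressing it met 20 N at a height 4 mm above the pick height. Next is the green sieve.

Emit:
{"method": "servo_tool", "body": {"plan": [[0.15, [-225, 92, 0], 0], [0.15, [-225, 92, 0], 0], [0.15, [-225, 92, 0], 0], [0.15, [-225, 92, 0], 0], [0.15, [-225, 92, 0], 0], [0.15, [-225, 92, 0], 0], [0.15, [-225, 92, 0], 0], [0.15, [-225, 92, 0], 0], [0.15, [-225, 92, 0], 0], [0.15, [-225, 92, 0], 0]]}}

```text
t: 7.72
ee_pos: [435.5, 177.8, 150.2]
orientation: [0.719, 3.057, 0.001]
ft_force: [0.5, 0.1, -1.3]
width: 74.6
grasp_force: 0.0
```

Run:
```python
from h import *
ctrl.get_image("wrist");ctrl.get_image("wrist")
o=ctrl.get_obs(); im=ctrl.get_image("wrist"); cv2.imwrite("pics/w5.png",im)
C=cam("wrist",o); print(o["t"],o["ee_pos"],o["orientation"])
p=proj(C,(433,179,27)); print(p)
for c in hough(im,p,55,30,36): print(np.round(c,1),onz(C,c[:2],27).round(1))
h=blob(im,"green",p,55); print(h.min(0),h.max(0),circ(C,h,27))
```

```text
7.8167 [435.42672842 177.50671142 150.05545072] [7.20375030e-01 3.05742113e+00 3.55420087e-04]
[257.32914674 187.11145758]
[257.5 184.5  34.3] [431.1 180.1]
[252.5 176.5  34.3] [423.3 179.5]
[261.5 176.5  34.2] [426.5 186. ]
[224. 151.] [290. 218.] (array([431.31109619, 179.05625916]), 28.580528259277344)
```

View pics/w5.png

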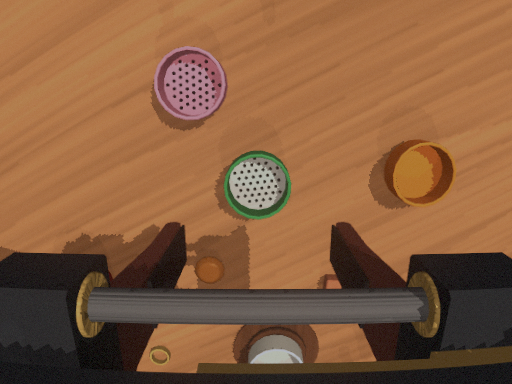

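Green with tiny holes is at (257,185) and pink at (190,84), so the target is right.

Emit:
{"method": "servo_tool", "body": {"plan": [[0.15, [-4, 2, -35], 0], [0.15, [-4, 2, -70], 0], [0.15, [-4, 2, -100], 0], [0.15, [-4, 2, -120], 0], [0.15, [-4, 2, -127], 0], [0.15, [-4, 2, -127], 0], [0.15, [-4, 2, -127], 0], [0.6, [-4, 2, -127], 0], [0.6, [-4, 2, -127], 0], [0.6, [-4, 2, -127], 0]]}}

```text
t: 8.7
ee_pos: [431.1, 180.0, 24.3]
orientation: [0.719, 3.056, 0.002]
ft_force: [0.2, 0.3, -0.9]
width: 58.2
grasp_force: 0.0
```

Emit:
{"method": "servo_tool", "body": {"plan": [[0.6, [0, 0, 0], 0], [0.6, [0, 0, 0], 0], [0.6, [0, 0, 0], 0]]}}

```text
t: 8.95
ee_pos: [431.0, 180.0, 24.2]
orientation: [0.718, 3.057, 0.002]
ft_force: [0.7, -0.9, 8.4]
width: 55.2
grasp_force: 30.0
```

Emit:
{"method": "servo_tool", "body": {"plan": [[0.6, [0, 0, 10], 0], [0.6, [0, 0, 40], 0], [0.6, [0, 0, 80], 0], [0.6, [0, 0, 110], 0], [0.6, [0, 0, 127], 0], [0.6, [0, 0, 127], 0], [0.6, [0, 0, 127], 0], [0.6, [0, 0, 127], 0]]}}

```text
t: 9.62
ee_pos: [429.7, 179.5, 149.8]
orientation: [-0.719, -3.058, 0.001]
ft_force: [0.1, -0.3, -1.1]
width: 55.2
grasp_force: 30.0
```

Emit:
{"method": "servo_tool", "body": {"plan": [[0.6, [175, -67.5, 0], 0], [0.6, [175, -67.5, 0], 0], [0.6, [175, -67.5, 0], 0], [0.6, [175, -67.5, 0], 0], [0.6, [175, -67.5, 0], 0], [0.6, [175, -67.5, -30], 0], [0.6, [175, -67.5, -70], 0], [0.6, [175, -67.5, -70], 0], [0.6, [175, -67.5, -70], 0], [0.6, [175, -67.5, -70], 0]]}}

```text
t: 10.45
ee_pos: [605.0, 112.4, 80.2]
orientation: [-0.718, -3.057, 0.001]
ft_force: [-0.7, 0.7, 0.1]
width: 55.2
grasp_force: 30.0
```

Emit:
{"method": "servo_tool", "body": {"plan": [[0.6, [0, 0, 0], 0], [0.6, [0, 0, 0], 0], [0.6, [0, 0, 0], 0], [0.6, [0, 0, 0], 0]]}}

```text
t: 10.78
ee_pos: [606.0, 112.5, 81.6]
orientation: [0.718, 3.056, 0.001]
ft_force: [0.4, -0.0, -1.0]
width: 55.0
grasp_force: 30.0
```

Emit:
{"method": "servo_tool", "body": {"plan": [[0.6, [-0.5, 0, -12], 0], [0.6, [-0.5, 0, -20], 0], [0.6, [-0.5, 0, -25], 0], [0.6, [-0.5, 0, -28], 0], [0.6, [-0.5, 0, -29], 0], [0.6, [-0.5, 0, -29.5], 0], [0.6, [-0.5, 0, -30], 0], [0.6, [-0.5, 0, -30], 0], [0.6, [-0.5, 0, -30], 0]]}}

```text
t: 11.53
ee_pos: [604.0, 112.1, 50.3]
orientation: [-0.719, -3.056, 0.001]
ft_force: [-3.7, -1.3, 6.1]
width: 55.2
grasp_force: 30.0
```

Emit:
{"method": "servo_tool", "body": {"plan": [[0.6, [0, 0, -1], 0], [0.6, [0, 0, -1], 0], [0.6, [0, 0, -1.5], 0], [0.6, [0, 0, -1.5], 0], [0.6, [0, 0, -1.5], 0]]}}

```text
t: 11.95
ee_pos: [604.0, 112.1, 50.1]
orientation: [-0.719, -3.056, 0.001]
ft_force: [-8.6, -0.4, 18.5]
width: 55.4
grasp_force: 30.0
```

Emit:
{"method": "servo_tool", "body": {"plan": [[0.6, [0, 0, 1], 0], [0.15, [0, 0, 1.5], 0], [0.15, [0, 0, 1.5], 0], [0.15, [0, 0, 1.5], 0], [0.15, [0, 0, 1.5], 0], [0.15, [0, 0, 30], 0], [0.15, [0, 0, 70], 0], [0.15, [36, -18, 100], 0], [0.15, [54, -27, 101], 0], [0.15, [54, -27, 101], 0]]}}

```text
t: 12.78
ee_pos: [664.8, 83.7, 153.4]
orientation: [0.719, 3.049, 0.004]
ft_force: [-0.0, 0.5, 0.6]
width: 75.0
grasp_force: 0.0
```

Emit:
{"method": "servo_tool", "body": {"plan": [[0.15, [0, 0, 0], 0], [0.15, [0, 0, 0], 0], [0.15, [0, 0, 0], 0], [0.15, [0, 0, 0], 0]]}}

```text
t: 13.12
ee_pos: [657.3, 85.6, 148.5]
orientation: [-0.718, -3.056, 0.001]
ft_force: [-0.4, 0.1, -0.1]
width: 74.7
grasp_force: 0.0
```

Run:
```python
from h import *
o=ctrl.get_obs(); im=ctrl.get_image("wrist")
C=cam("wrist",o); print(o["t"],o["ee_pos"],o["orientation"])
p=proj(C,(605,112.5,53))
for c in hough(im,p,60,31,40): print(np.round(c,1),onz(C,c[:2],53).round(1))
h=blob(im,"green",p,60); print(h.min(0),h.max(0),circ(C,h,53))
s=ctrl.get_image("scene"); q=proj(cam("scene"),(604.5,112.5,30)).astype(int)
a=cv2.resize(im[40:190,180:340],(426,400)); b=cv2.resize(s[q[1]-35:q[1]+35,q[0]-37:q[0]+37],(370,400),interpolation=cv2.INTER_CUBIC)
cv2.imwrite("pics/w6.png",np.hstack([a,b]))
```

```text
13.1167 [657.33092503  85.62839241 148.4616446 ] [-7.17537351e-01 -3.05600766e+00  1.25428533e-03]
[256.5 121.5  37.2] [605.5 110.9]
[233.5 142.5  31.6] [611.5  89.5]
[256.5 129.5  31.6] [610.5 108.4]
[246.5 129.5  33.8] [607.4 102. ]
[219.  83.] [297. 161.] (array([606.70355225, 111.67347717]), 27.756885528564453)
```

View pics/w6.png

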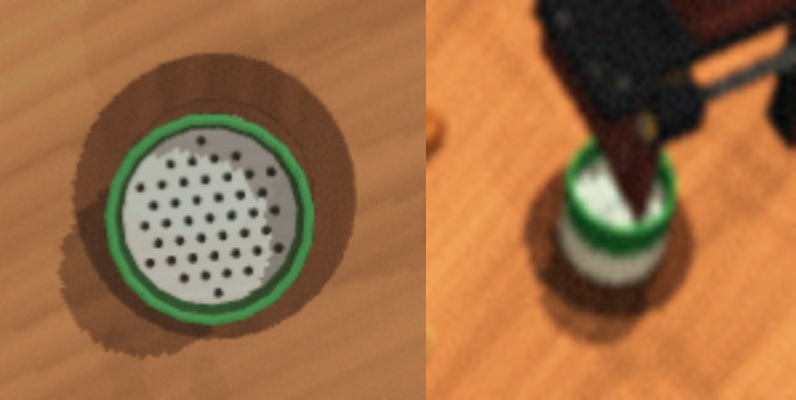

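The green sieve sits level on the pan, with its rim round in the wrist view and the stack straight in the scene view. Next is the red sieve.

Emit:
{"method": "servo_tool", "body": {"plan": [[0.15, [-208, -106, 0], 0], [0.15, [-208, -106, 0], 0], [0.15, [-208, -106, 0], 0], [0.15, [-208, -106, 0], 0], [0.15, [-208, -106, 0], 0], [0.15, [-208, -106, 0], 0], [0.15, [-208, -106, 0], 0], [0.15, [-208, -106, 0], 0], [0.15, [-208, -106, 0], 0], [0.15, [-208, -106, 0], 0]]}}

```text
t: 14.05
ee_pos: [452.4, -20.4, 149.9]
orientation: [0.718, 3.057, 0.001]
ft_force: [-0.3, -0.6, 0.1]
width: 74.8
grasp_force: 0.0
```

Run:
```python
from h import *
ctrl.get_image("wrist");ctrl.get_image("wrist")
o=ctrl.get_obs(); im=ctrl.get_image("wrist"); cv2.imwrite("pics/w7.png",im)
C=cam("wrist",o); print(o["t"],o["ee_pos"],o["orientation"])
p=proj(C,(450,-19,27)); print(p)
for c in hough(im,p,55,30,36): print(np.round(c,1),onz(C,c[:2],27).round(1))
h=blob(im,"red",p,55); print(h.min(0),h.max(0),circ(C,h,27))
```

```text
14.15 [451.96674112 -20.32384185 149.62582943] [7.17445480e-01 3.05788954e+00 1.85335855e-04]
[257.40677796 187.78019615]
[258.5 183.5  34.1] [447.2 -16.6]
[258.5 175.5  32. ] [441.2 -13.6]
[225. 150.] [291. 217.] (array([447.44613647, -17.46536064]), 28.566776275634766)
```

View pics/w7.png

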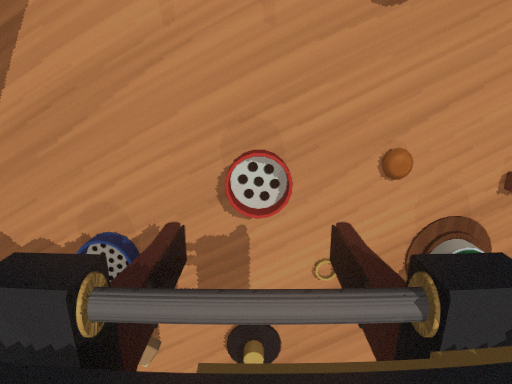

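Red with large holes is at (258,184); the blue spare, at (108,255), is well clear.

Emit:
{"method": "servo_tool", "body": {"plan": [[0.15, [-4.5, 3, -35], 0], [0.15, [-4.5, 3, -70], 0], [0.15, [-4.5, 3, -100], 0], [0.15, [-4.5, 3, -120], 0], [0.15, [-4.5, 3, -126], 0], [0.15, [-4.5, 3, -126], 0], [0.15, [-4.5, 3, -126], 0], [0.6, [-4.5, 3, -126], 0], [0.6, [-4.5, 3, -126], 0], [0.6, [-4.5, 3, -126], 0]]}}

```text
t: 15.03
ee_pos: [447.2, -17.8, 24.8]
orientation: [0.718, 3.056, 0.001]
ft_force: [-0.7, -0.7, -0.4]
width: 58.2
grasp_force: 0.0
```

Emit:
{"method": "servo_tool", "body": {"plan": [[0.6, [0, 0, 0], 0], [0.6, [0, 0, 0], 0], [0.6, [0, 0, 0], 0]]}}

```text
t: 15.28
ee_pos: [447.2, -17.8, 24.7]
orientation: [0.718, 3.056, 0.001]
ft_force: [-0.9, 0.3, 8.3]
width: 56.0
grasp_force: 30.0
```

Emit:
{"method": "servo_tool", "body": {"plan": [[0.6, [0, 0, 10], 0], [0.6, [0, 0, 40], 0], [0.6, [0, 0, 80], 0], [0.6, [0, 0, 110], 0], [0.6, [0, 0, 126], 0], [0.6, [0, 0, 126], 0], [0.6, [0, 0, 126], 0], [0.6, [0, 0, 126], 0]]}}

```text
t: 15.95
ee_pos: [445.6, -17.7, 149.3]
orientation: [-0.719, -3.057, 0.0]
ft_force: [-0.3, -0.6, -0.1]
width: 56.2
grasp_force: 30.0
```

Emit:
{"method": "servo_tool", "body": {"plan": [[0.6, [158, 129.5, 0], 0], [0.6, [158, 129.5, 0], 0], [0.6, [158, 129.5, 0], 0], [0.6, [158, 129.5, 0], 0], [0.6, [158, 129.5, 0], 0], [0.6, [158, 129.5, -20], 0], [0.6, [158, 129.5, -46], 0], [0.6, [158, 129.5, -46], 0], [0.6, [158, 129.5, -46], 0], [0.6, [158, 129.5, -46], 0]]}}

```text
t: 16.78
ee_pos: [603.7, 111.4, 103.2]
orientation: [-0.719, -3.056, 0.001]
ft_force: [0.4, -0.0, 0.2]
width: 56.1
grasp_force: 30.0
```

Emit:
{"method": "servo_tool", "body": {"plan": [[0.6, [0, 0, 0], 0], [0.6, [0, 0, 0], 0], [0.6, [0, 0, 0], 0], [0.6, [0, 0, 0], 0]]}}

```text
t: 17.12
ee_pos: [604.7, 111.6, 104.6]
orientation: [0.719, 3.057, 0.001]
ft_force: [0.5, -0.1, -0.3]
width: 56.1
grasp_force: 30.0
```

Emit:
{"method": "servo_tool", "body": {"plan": [[0.6, [0.5, 0, -12], 0], [0.6, [0.5, 0, -20], 0], [0.6, [0.5, 0, -26], 0], [0.6, [0.5, 0, -29], 0], [0.6, [0.5, 0, -30.5], 0], [0.6, [0.5, 0, -31.5], 0], [0.6, [0.5, 0, -32], 0], [0.6, [0.5, 0, -32], 0], [0.6, [0.5, 0, -32], 0]]}}

```text
t: 17.87
ee_pos: [604.0, 111.6, 72.7]
orientation: [-0.718, -3.057, 0.001]
ft_force: [-6.4, -1.2, 14.4]
width: 56.2
grasp_force: 30.0
```

Emit:
{"method": "servo_tool", "body": {"plan": [[0.6, [0, 0, -0.5], 0], [0.6, [0, 0, -1], 0], [0.6, [0, 0, -1], 0], [0.6, [0, 0, -1], 0]]}}

```text
t: 18.2
ee_pos: [604.1, 111.6, 72.6]
orientation: [-0.719, -3.057, 0.001]
ft_force: [-9.7, -1.6, 23.5]
width: 56.1
grasp_force: 30.0
```

Contact came at 72.6, as expected. I'll release, then head to the lid.

Emit:
{"method": "servo_tool", "body": {"plan": [[0.6, [0, 0, 1], 0], [0.15, [0, 0, 1.5], 0], [0.15, [0, 0, 1.5], 0], [0.15, [0, 0, 1.5], 0], [0.15, [0, 0, 1.5], 0], [0.15, [0, 0, 30], 0], [0.15, [0, 0, 70], 0], [0.15, [36, -18, 77], 0], [0.15, [54, -27, 77], 0], [0.15, [54, -27, 77], 0]]}}

```text
t: 19.03
ee_pos: [663.1, 83.3, 149.4]
orientation: [0.72, 3.052, 0.002]
ft_force: [-0.5, 0.0, -0.2]
width: 75.1
grasp_force: 0.0
```

Emit:
{"method": "servo_tool", "body": {"plan": [[0.15, [0, 0, 0], 0], [0.15, [0, 0, 0], 0], [0.15, [0, 0, 0], 0], [0.15, [0, 0, 0], 0]]}}

```text
t: 19.37
ee_pos: [657.6, 85.2, 146.9]
orientation: [-0.718, -3.057, 0.001]
ft_force: [-0.2, -0.7, 0.5]
width: 74.4
grasp_force: 0.0
```

Run:
```python
from h import *
o=ctrl.get_obs(); im=ctrl.get_image("wrist")
C=cam("wrist",o); print(o["t"],o["ee_pos"],o["orientation"])
p=proj(C,(605,112,75)); print(p)
for c in hough(im,p,65,35,46): print(np.round(c,1),onz(C,c[:2],75).round(1))
h=blob(im,"red",p,65); print(h.min(0),h.max(0),circ(C,h,75))
cv2.imwrite("pics/w8.png",cv2.resize(im[30:230,160:360],(500,500)))
```

```text
19.3667 [657.56460856  85.19814403 146.87532565] [-7.17530455e-01 -3.05669412e+00  8.62331613e-04]
[257.95218956 121.14269947]
[255.5 120.5  41. ] [603.9 110.8]
[263.5 124.5  42.1] [608.5 114.2]
[267.5 116.5  45.4] [605.1 118.7]
[251.5 112.5  45.4] [598.3 110.7]
[215.  78.] [301. 165.] (array([605.81512451, 111.45996857]), 27.719966888427734)
```

View pics/w8.png

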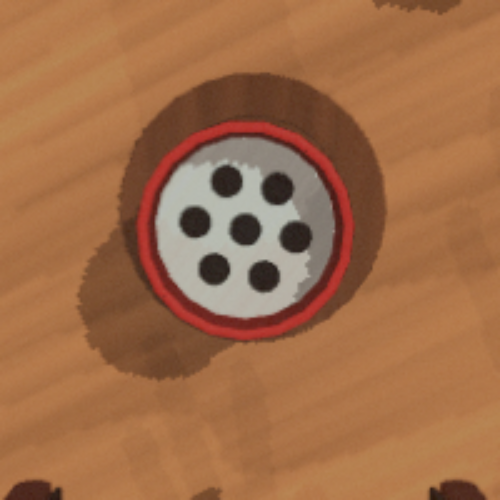

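The red sieve is seated and round at crop (246,231). On to the lid.

Emit:
{"method": "servo_tool", "body": {"plan": [[0.4, [-55, -185, 0], 0], [0.4, [-55, -185, 0], 0], [0.4, [-55, -185, 0], 0], [0.4, [-55, -185, 0], 0], [0.4, [-55, -185, 0], 0], [0.4, [-55, -185, 0], 0], [0.4, [-55, -185, 0], 0], [0.4, [-55, -185, 0], 0], [0.4, [-55, -185, 0], 0]]}}

```text
t: 20.17
ee_pos: [604.1, -99.0, 147.6]
orientation: [0.717, 3.059, 0.0]
ft_force: [-0.2, 0.5, -1.0]
width: 52.5
grasp_force: 0.0
```

Run:
```python
from h import *
ctrl.get_image("wrist");ctrl.get_image("wrist")
o=ctrl.get_obs(); im=ctrl.get_image("wrist"); cv2.imwrite("pics/w9.png",im)
C=cam("wrist",o); print(o["t"],o["ee_pos"],o["orientation"])
p=proj(C,(602,-100,10)); print(p)
for c in hough(im,p,55,27,35): print(np.round(c,1),onz(C,c[:2],10).round(1))
h=blob(im,"black",p,42); print(h.min(0),h.max(0),circ(C,h,10))
hs=cv2.cvtColor(im,cv2.COLOR_BGR2HSV); x,y=p.astype(int)
for c in hough(im,p,35,10,16): print("knob",np.round(c,1),onz(C,c[:2],30).round(1))
```

```text
20.2667 [604.16549207 -98.87578063 147.60982778] [7.16040405e-01 3.05878631e+00 1.44275215e-04]
[254.80332537 184.64879422]
[256.5 181.5  31.1] [600.2 -97.4]Traceback (most recent call last):
  File "<stdin>", line 7, in <module>
  File "h.py", line 26, in blob
    pts=np.vstack([k for k in cs if len(k)>=6]); hull=cv2.convexHull(pts)
    return _nx.concatenate(arrs, 0, dtype=dtype, casting=casting)
           ~~~~~~~~~~~~~~~^^^^^^^^^^^^^^^^^^^^^^^^^^^^^^^^^^^^^^^
ValueError: need at least one array to concatenate
```

View pics/w9.png

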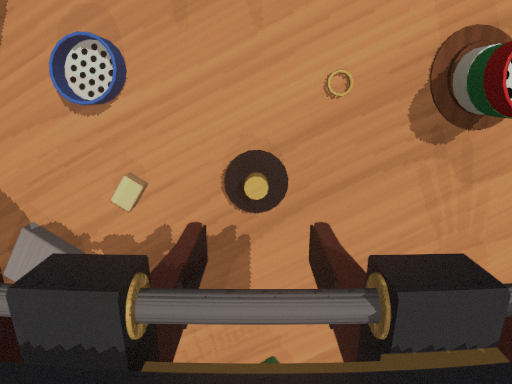

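The lid disc is at (256,181), its knob at (256,188).

Emit:
{"method": "servo_tool", "body": {"plan": [[0.4, [-3.7, 1.5, -35], 0], [0.4, [-3.7, 1.5, -70], 0], [0.4, [-3.7, 1.5, -100], 0], [0.4, [-3.7, 1.5, -115], 0], [0.4, [-3.7, 1.5, -120], 0], [0.4, [-3.7, 1.5, -120], 0], [0.4, [-3.7, 1.5, -120], 0], [0.95, [-3.7, 1.5, -120], 0], [0.95, [-3.7, 1.5, -120], 0], [0.95, [-3.7, 1.5, -120], 0]]}}

```text
t: 21.15
ee_pos: [601.0, -98.9, 28.9]
orientation: [0.718, 3.056, 0.0]
ft_force: [0.1, 0.1, 0.7]
width: 36.0
grasp_force: 0.0
```

Emit:
{"method": "servo_tool", "body": {"plan": [[0.95, [0, 0, 0], 0], [0.95, [0, 0, 0], 0], [0.95, [0, 0, 0], 0], [0.95, [0, 0, 0], 0]]}}

```text
t: 21.48
ee_pos: [600.4, -98.8, 28.1]
orientation: [0.719, 3.058, 0.0]
ft_force: [-1.1, 1.4, 4.4]
width: 19.0
grasp_force: 30.0
```

Emit:
{"method": "servo_tool", "body": {"plan": [[0.95, [0, 0, 10], 0], [0.95, [0, 0, 40], 0], [0.95, [0, 0, 80], 0], [0.95, [0, 0, 110], 0], [0.95, [0, 0, 130], 0], [0.95, [0, 0, 130], 0], [0.95, [0, 0, 130], 0], [0.95, [0, 0, 130], 0]]}}

```text
t: 22.15
ee_pos: [599.3, -98.6, 157.0]
orientation: [-0.719, -3.057, 0.0]
ft_force: [-0.4, 0.1, -0.3]
width: 18.8
grasp_force: 30.0
```

Emit:
{"method": "servo_tool", "body": {"plan": [[0.95, [4.5, 210, 0], 0], [0.95, [4.5, 210, 0], 0], [0.95, [4.5, 210, 0], 0], [0.95, [4.5, 210, 0], 0], [0.95, [4.5, 210, 0], 0], [0.95, [4.5, 210, 0], 0], [0.95, [4.5, 210, -27], 0], [0.95, [4.5, 210, -27], 0], [0.95, [4.5, 210, -27], 0], [0.95, [4.5, 210, -27], 0]]}}

```text
t: 22.98
ee_pos: [604.1, 110.5, 130.0]
orientation: [-0.72, -3.056, 0.001]
ft_force: [-0.1, 0.5, 0.1]
width: 19.0
grasp_force: 30.0
```

Emit:
{"method": "servo_tool", "body": {"plan": [[0.95, [0, 0, 0], 0], [0.95, [0, 0, 0], 0], [0.95, [0, 0, 0], 0], [0.95, [0, 0, 0], 0]]}}

```text
t: 23.32
ee_pos: [604.9, 110.9, 131.2]
orientation: [0.72, 3.057, 0.001]
ft_force: [-0.2, -0.3, -0.4]
width: 18.9
grasp_force: 30.0
```

Emit:
{"method": "servo_tool", "body": {"plan": [[0.95, [0, 0.7, -12], 0], [0.95, [0, 0.7, -20], 0], [0.95, [0, 0.7, -26], 0], [0.95, [0, 0.7, -30], 0], [0.95, [0, 0.7, -31.5], 0], [0.95, [0, 0.7, -32.5], 0], [0.95, [0, 0.7, -33], 0], [0.95, [0, 0.7, -33], 0], [0.95, [0, 0.7, -33], 0]]}}

```text
t: 24.07
ee_pos: [604.3, 111.9, 98.2]
orientation: [-0.719, -3.058, 0.001]
ft_force: [-2.7, -0.8, 6.2]
width: 19.1
grasp_force: 30.0
```

Emit:
{"method": "servo_tool", "body": {"plan": [[0.95, [0, 0, -0.5], 0], [0.95, [0, 0, -1], 0], [0.95, [0, 0, -1], 0], [0.95, [0, 0, -1], 0]]}}

```text
t: 24.4
ee_pos: [604.4, 111.9, 98.1]
orientation: [-0.719, -3.058, 0.0]
ft_force: [-5.5, -0.9, 13.4]
width: 18.7
grasp_force: 30.0
```

Emit:
{"method": "servo_tool", "body": {"plan": [[0.95, [0, 0, 0.7], 0], [0.4, [0, 0, 1], 0], [0.4, [0, 0, 1], 0], [0.4, [0, 0, 1], 0], [0.4, [0, 0, 1], 0], [0.4, [0, 0, 30], 0], [0.4, [0, 0, 70], 0], [0.4, [36, -18, 75], 0], [0.4, [70, -35, 75], 0], [0.4, [70, -35, 75], 0]]}}

```text
t: 25.23
ee_pos: [680.6, 74.5, 173.7]
orientation: [0.72, 3.05, 0.002]
ft_force: [-0.0, -0.9, -0.5]
width: 52.6
grasp_force: 0.0
```

Emit:
{"method": "servo_tool", "body": {"plan": [[0.4, [0, -120, 0], 0], [0.4, [0, -120, 0], 0], [0.4, [0, -120, 0], 0], [0.4, [0, -120, 0], 0], [0.4, [0, -120, 0], 0], [0.4, [0, -120, 0], 0]]}}

```text
t: 25.73
ee_pos: [674.3, -42.9, 171.2]
orientation: [-0.72, -3.057, -0.0]
ft_force: [1.1, -0.1, 0.5]
width: 52.6
grasp_force: 0.0
```

Run:
```python
from h import *
s=ctrl.get_image("scene"); C=cam("scene"); q=proj(C,(604.5,112,50)).astype(int)
t=ctrl.get_image("top"); D=cam("top"); r=proj(D,(604.5,112,70)).astype(int)
for k in (0,4,31,53,75,80,100): print(k,proj(C,(604.5,112,k)).round(1)-q)
cr=lambda im,q:cv2.resize(im[q[1]-35:q[1]+35,q[0]-35:q[0]+35],(390,390),interpolation=cv2.INTER_CUBIC)
cv2.imwrite("pics/fin.png",np.hstack([cr(s,q),cr(t,r)]))
```

```text
0 [-1.9 11.7]
4 [-1.7 10.9]
31 [-0.4  5. ]
53 [0.6 0.1]
75 [ 1.8 -5. ]
80 [ 2.  -6.2]
100 [  3.1 -11. ]
```

View pics/fin.png

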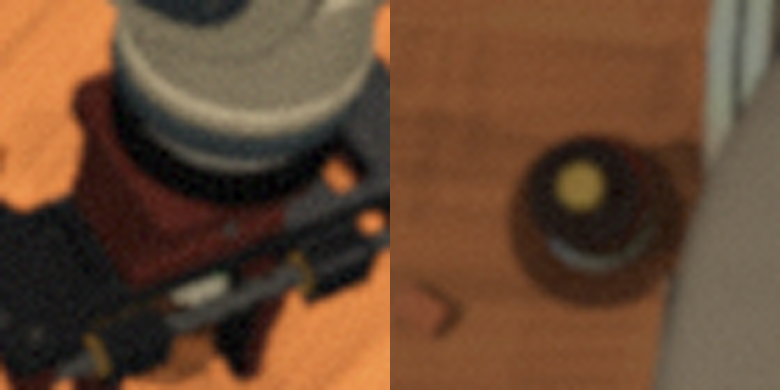

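The top crop shows the lid on the tower with the knob at (580,187), but the arm hides it in the scene view. I'll move clear and check.

Emit:
{"method": "servo_tool", "body": {"plan": [[0.4, [-150, -250, 100], 0], [0.4, [-150, -250, 100], 0], [0.4, [-150, -250, 100], 0], [0.4, [-150, -250, 100], 0], [0.4, [-150, -250, 100], 0], [0.4, [-150, -250, 100], 0], [0.4, [-150, -250, 100], 0], [0.4, [-150, -250, 100], 0], [0.4, [-150, -250, 100], 0], [0.4, [-150, -250, 100], 0]]}}

```text
t: 26.67
ee_pos: [524.9, -292.6, 271.9]
orientation: [0.72, 3.057, 0.0]
ft_force: [-0.0, 0.0, 0.3]
width: 52.5
grasp_force: 0.0
```

Run:
```python
from h import *
s=ctrl.get_image("scene"); C=cam("scene"); q=proj(C,(604.5,112,50)).astype(int)
t=ctrl.get_image("top"); D=cam("top"); r=proj(D,(604.5,112,70)).astype(int)
cr=lambda im,q:cv2.resize(im[q[1]-35:q[1]+35,q[0]-35:q[0]+35],(390,390),interpolation=cv2.INTER_CUBIC)
cv2.imwrite("pics/fin2.png",np.hstack([cr(s,q),cr(t,r)]))
```

```text
(no output)
```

View pics/fin2.png

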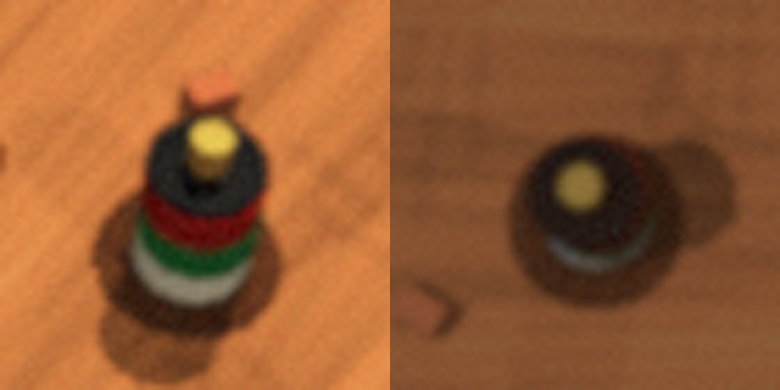

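The tower is straight and level: white, green, red, then the lid with its knob at (213,140). Handing in.

```bash
python3 -c "
from workcell import ctrl
print(ctrl.close_job())"
```

```text
the job is handed in; nothing more can be done
None
```

The tower is built on the stand (white pan, green sieve, red sieve, black lid), it looked straight and level in the last pictures, the blue sieve was not touched, and the job was handed in at about 27 s; the hand-in gave no verdict.

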